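# Show where the stray paint jar belongs

### The job

Show your helper where the stray paint jar goes, by pointing only: first hold the fingertips, pointing down, two or three centimetres above the middle of the lid of the squat jar standing by itself on the bench (not the tall jar) and stay still there for about three seconds; then do the same above the middle of the one empty hole of the wooden rack, and finish still pointing there. Do not touch, push or lift anything, and raise the hand well above the other jars' lids when passing them so that you point at nothing else.

Things in the scene. Friction and masses are not known exactly. Their poses are not given: they have to be found in the camera images.
- stray: the stray jar, outside the rack on the bench: white plastic squat screw-lid jar, 60 mm diameter, 80 mm high; origin at the centre of its underside, z up. It weighs about 150 g and slides or tips if knocked
- stray_lid (a point): centre of the top of the stray jar's lid, 80 mm above the bench; first place to point at
- gap: the rack's one empty hole (which of the four varies): a thin grey paint stain, 44 mm across, on the rack's floor; origin at the hole's axis on the floor of the rack, 10 mm above the bench, z up
- gap_mouth (a point): centre of the mouth of the empty hole, level with the rack's top, 60 mm above the bench; hole 67 mm in diameter; second place to point at. The two nearest seated jars stand 90 mm away, centre to centre, their lids 30 mm above this point, so keep the fingers shut or nearly so when coming down here
- rack: fixed plywood rack, 200 x 200 mm, 60 mm high, with a 12 mm top board that has four holes of 67 mm in a 2 x 2 pattern at 90 mm pitch (centres at x, y = +-45 mm); origin at the centre of its underside, z up; its yaw varies
- tall: tall white plastic jar on the bench, 68 mm diameter, 140 mm high, the wrong one; origin at the centre of its underside, z up. The stray jar stands at least 100 mm from it, centre to centre
- tall_lid (a point): centre of the top of the tall jar's lid, 140 mm above the bench
- seated1: a jar in its hole of the rack: white plastic squat screw-lid jar, 60 mm diameter, 80 mm high; origin at the centre of its underside, z up (10 mm above the bench); its lid is 90 mm above the bench
- seated2: a jar in its hole of the rack: white plastic squat screw-lid jar, 60 mm diameter, 80 mm high; origin at the centre of its underside, z up (10 mm above the bench); its lid is 90 mm above the bench
- seated3: a jar in its hole of the rack: white plastic squat screw-lid jar, 60 mm diameter, 80 mm high; origin at the centre of its underside, z up (10 mm above the bench); its lid is 90 mm above the bench
- seated1_lid (a point): centre of the top of the lid of seated1
- seated2_lid (a point): centre of the top of the lid of seated2
- seated3_lid (a point): centre of the top of the lid of seated3
- bucket: empty white plastic bucket, 180 mm across the rim, 150 mm high, standing to the robot's right, wire handle folded down on its rim; origin at the centre of its underside
- brush: paint brush, 200 mm long, lying on the bench beyond the work; a bystander
- table: the bench, top at z = 0
There are look-alikes about, which are no part of the job. There is more than one size of the bucket; the job needs the larger. What is shaped like the tall but turquoise is not meant.

How it is judged (in metres and radians):
On the way, in this order (a step that is already met when the one before it is completed fails the run):
1. the hand points down at the stray jar's lid, just above it, for two seconds (horizontal distance between the grasp point and stray_lid below 0.025 m and z of the grasp point in the frame of stray_lid between 0.02 and 0.09 m and angle between the grasp point's own z axis and vertical above 2.5 rad), for 2 s.
2. the hand points down at the empty hole, just above it, for two seconds (horizontal distance between the grasp point and gap_mouth below 0.025 m and z of the grasp point in the frame of gap_mouth between 0.02 and 0.09 m and angle between the grasp point's own z axis and vertical above 2.5 rad), for 2 s.
At the end, for the whole second after the job is handed in: The TCP is still within 25 mm sideways of the empty hole's axis and 20 to 90 mm above its mouth (fingertips about 0 to 70 mm above), the tool within about 38 degrees of straight down; all jars, the bucket and the brush are at rest within 8 mm of where they started (all of step 2 and distance of each of stray, tall, seated1, seated2, seated3, bucket, brush from where it was at the start of the episode below 0.008 m and linear speed of each of stray, tall, seated1, seated2, seated3, bucket, brush below 0.02 m/s); the robot touches nothing.
It fails at once if the robot touches a jar, the rack, the bucket, the brush or the bench (contact force between any of the fingers, the arm and stray above 0.3 N or contact force between any of the fingers, the arm and tall above 0.3 N or contact force between any of the fingers, the arm and seated1 above 0.3 N or contact force between any of the fingers, the arm and seated2 above 0.3 N or contact force between any of the fingers, the arm and seated3 above 0.3 N or contact force between any of the fingers, the arm and bucket above 0.3 N or contact force between any of the fingers, the arm and brush above 0.3 N or contact force between any of the fingers, the arm and rack above 0.3 N or contact force between any of the fingers, the arm and table above 0.3 N).
It fails at once if something is pushed or lifted by more than 8 mm (distance of any of stray, tall, seated1, seated2, seated3, bucket, brush from where it was at the start of the episode above 0.008 m).
It fails at once if the hand points closely at another jar: TCP within 20 mm of its axis and less than 45 mm above its lid ((horizontal distance between the grasp point and tall_lid below 0.02 m and z of the grasp point in the frame of tall_lid below 0.045 m) or (horizontal distance between the grasp point and seated1_lid below 0.02 m and z of the grasp point in the frame of seated1_lid below 0.045 m) or (horizontal distance between the grasp point and seated2_lid below 0.02 m and z of the grasp point in the frame of seated2_lid below 0.045 m) or (horizontal distance between the grasp point and seated3_lid below 0.02 m and z of the grasp point in the frame of seated3_lid below 0.045 m)).
It also fails if it takes over 46 s, if anything falls off the work surface, if the arm or the gripper's body presses on something with over 40 N, if the wrist force passes 120 N, or if a joint passes its speed limit or range.

### The arm

A 6-joint arm with a two-finger parallel gripper is mounted at the origin on the work surface. World frame = base frame: x ahead of the robot, y to its left, z up, the work surface at z = 0. Lengths are in m, angles in degrees, forces in N, time in s.
With the tool pointing down it reaches from about 0.4 to 0.825 m from the base axis. Payload 7 kg.
Tool frame: the origin (TCP) lies between the finger pads, 19 mm behind the fingertips; this is the grasp point; z points along the fingers, y is the line along which they close (so a half turn about z gives the same grasp; the last joint's range is limited). The gripper opens to 88 mm and grips with 3 to 60 N. Pads are 19 mm wide; open, the fingers measure 130 mm over their backs; the gripper's body (78 mm by 193 mm) begins 47 mm behind the grasp point.
Start: joints at [81.423, 20.546, 0.682, 0, -70.136, -16.507], TCP at [0.286, 0.611, 0.245] pointing down, gripper open.
Joint ranges: [-176.03, 176.03], [-82.01, 121.73], [-58.28, 71.71], [-173.87, 95.51], [-174.79, -0.11], [-173.66, 173.66]. Speed limits (degrees/s): [136.94, 136.94, 172.46, 180, 180, 180].

### API

Orientations are given as [roll, pitch, yaw] about the fixed x, y, z axes, in that order (R = Rz(yaw) Ry(pitch) Rx(roll)).
In Python, from plant import get_obs, snapshot, close_job, spot_in, spot_point gives the robot as it stands.
- The arm moves only by the tool play_rows, never from a script. Its argument "plan" is a list of rows, each a list of 6 numbers: the shift along the tool's x, y, z in cm, then the turn, a rotation vector about the tool's x, y, z in degrees. A call has 1 to 20 rows; each row shifts and turns the commanded pose from where the row before left it, along the tool's axes as they then stand; what a row does not reach is not made up. A row lasts 1/12 s, in which the tool goes at most 41.7 mm and 7.16 degrees, less where a joint would pass 70% of its speed; a pose out of reach is approached as far as the arm can. A call is refused whole if a number of a shift passes 4.17 or a number of a turn 7.16, either way. A call with a gripper value outside its range is refused whole. "grip" is the finger opening in cm, from 0 to 8.76, set as the call begins (left out, the last holds). The fingers move at their own pace and stop on an object; the grip force is fixed at half the most. Time passes only in rows, so rows that do not move let the fingers close. It gives the time, the measured TCP pose, the force, the opening and the grip force at its end, in the units of the state.
- get_obs(): the state, without advancing time (a new reading comes with each control period).
- snapshot(name): name is "scene" or "top" or "wrist"; returns a dict with "frame" (420x560x3 uint8, red, green, blue), "fx", "fy", "cx", "cy" (pixels), "position" and "attitude" of the camera in the world. Camera axes: x right, y down, z forward; pixel columns grow to the right and rows downward; lengths in m; the calibration is good to about 2 mm. A picture is of the moment at which its call begins. There is no depth.
- close_job(): hands the job in; it is judged then, once.
Trained networks look in the newest picture that a camera, given by its name, has taken for a name from the list of things; names that differ only in an ending like _2 or _b are one class to them, and where a whole thing is asked for, a point or a joint stands for the part that bears it (a point fixed in the world has none). Each returns a list of dicts, best first, with "score" (0 to 1); they miss things now and then, are a little off and sometimes report something else, mostly with a low value. They report only what shows in the picture. A call takes as long as a camera call. They do not tell look-alikes from the thing itself.
- spot_in(camera, thing): "position" ([x, y, z] in m, in world coordinates, good to about 4 mm: the middle of the surface that is visible of it).
- spot_point(camera, thing): "position" ([x, y, z] in m, in world coordinates, good to about 4 mm: a listed point, or the origin of a listed thing).
The state is a dict: "clock": time; "joint_pos": joint angles; "qvel": joint speeds; "tau": joint torques, N m; "tool_pos": TCP position; "orientation": TCP orientation; "force": force on the tool from outside, world axes, zero at the start; "moment": the same for the moment, N m; "opening": finger opening in m; "gripper_force": force on a finger pad.
Only numpy, scipy, OpenCV 4.12 (cv2) and the standard library are available. Lean on these libraries where they do the work, as an engineer would, in place of code of your own. Each camera call takes 0.05 s, during which the arm holds its last target. There are 200 camera calls.

## Working session

There is one attempt and no reset: what is moved stays moved. The work goes in short steps, Python scripts to look and compute and a tool call to move; the robot and the scene stay as the last step left them, time stands still between calls to the robot, and variables do not carry over. Pictures are saved under pics/ and viewed, at most 10 in all, crops included, and the job is handed in when it is done.

Besides the shell and the picture viewer there is one more tool, called after "Request:" as name(argument=value, ...) on one line, values as JSON. play_rows: Moves the arm, as the interface text tells. Its arguments: {"type":"object","properties":{"plan":{"type":"array","items":{"type":"array","items":{"type":"number"}}},"grip":{"type":"number"}},"required":["plan"]}

```bash
mkdir -p pics
python3 - <<'E'
from plant import *
import cv2
o=get_obs();print(o['clock'],o['tool_pos'],o['orientation'],o['opening'])
ims=[]
for c in("scene","top"):
    s=snapshot(c);cv2.imwrite(f"pics/{c}0.png",s["frame"][:,:,::-1])
    for t in("stray_lid","gap_mouth","tall_lid","seated1_lid","rack","bucket","brush"):
        print(c,t,[([round(float(v),3) for v in d["position"]],round(d["score"],2)) for d in spot_point(c,t)[:5]])
E
```

```text
0.0 [0.28595034 0.61091739 0.24438796] [ 1.79901996e+02 -7.20787530e-03 -2.50886057e+01] 0.08791205707239405
scene stray_lid [([0.52, 0.347, 0.079], 0.72)]
scene gap_mouth [([0.617, -0.245, 0.059], 0.58)]
scene tall_lid [([0.598, 0.184, 0.142], 0.97), ([0.485, 0.185, 0.137], 0.67)]
scene seated1_lid [([0.56, -0.132, 0.093], 0.71)]
scene rack [([0.589, -0.188, 0.0], 0.66), ([0.558, -0.133, 0.011], 0.18)]
scene bucket [([0.515, -0.508, 0.003], 0.85), ([0.308, -0.408, -0.002], 0.63)]
scene brush [([0.737, 0.2, -0.001], 0.64), ([0.53, -0.218, 0.01], 0.3)]
top stray_lid [([0.525, 0.347, 0.076], 0.59), ([0.558, -0.137, 0.012], 0.24)]
top gap_mouth [([0.612, -0.25, 0.06], 0.73), ([0.597, 0.184, 0.003], 0.32), ([0.592, -0.191, 0.0], 0.17), ([0.557, -0.138, 0.008], 0.17)]
top tall_lid [([0.6, 0.189, 0.138], 0.79), ([0.491, 0.192, 0.139], 0.57), ([0.559, -0.138, 0.009], 0.44)]
top seated1_lid [([0.56, -0.136, 0.09], 0.8)]
top rack [([0.593, -0.193, 0.004], 0.75)]
top bucket [([0.514, -0.505, -0.0], 0.87), ([0.31, -0.411, -0.004], 0.84)]
top brush [([0.738, 0.202, -0.001], 0.64)]
```

View pics/top0.png

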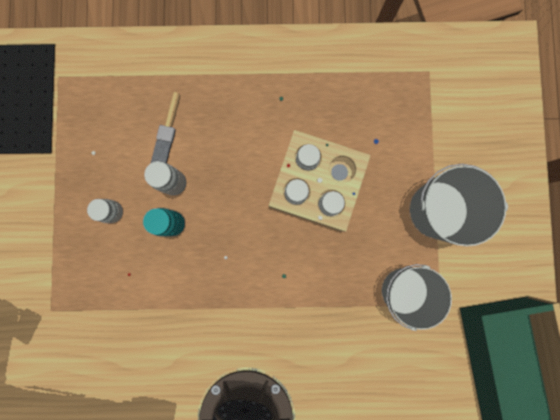

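View pics/scene0.png

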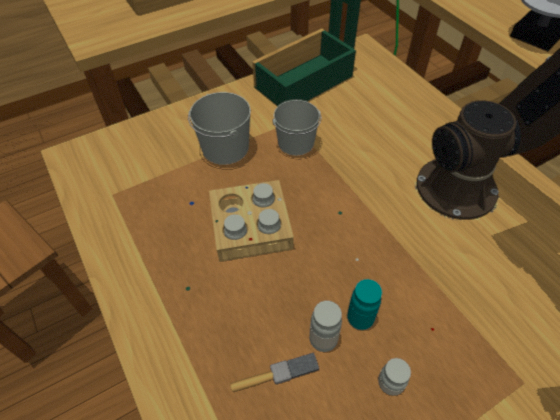

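The views agree. In the top view the stray jar is at px (102,210), the white tall jar at (160,177) and its turquoise look-alike at (160,222). The empty hole is at (342,168), on the rack's far right corner. I'll fly high to above the stray jar with the fingers shut.

Request:
play_rows(plan=[[0.9,0.4,0,0,0,0],[1.8,0.77,0,0,0,0],[1.8,0.77,0,0,0,0],[1.8,0.77,0,0,0,0],[1.8,0.77,0,0,0,0],[1.8,0.77,0,0,0,0],[1.8,0.77,0,0,0,0],[1.8,0.77,0,0,0,0],[1.8,0.77,0,0,0,0],[1.8,0.77,0,0,0,0],[1.8,0.77,0,0,0,0],[1.8,0.77,0,0,0,0],[1.8,0.77,0,0,0,0],[1.8,0.77,0,0,0,0],[1.8,0.77,0,0,0,0],[1.8,0.77,0,0,0,0],[1.8,0.77,0,0,0,0],[1.8,0.77,0,0,0,0],[0.9,0.4,0,0,0,0],[0,0,0,0,0,0]], grip=0)

```text
clock: 2.47
tool_pos: [0.5221, 0.3453, 0.2455]
orientation: [180.0, -0.0, -25.3]
force: [-0.0, 0.1, 0.1]
opening: 0.0008
gripper_force: 0.0
```

```bash
cat > look.py <<'E'
from plant import *
import cv2,sys
from scipy.spatial.transform import Rotation as R
import numpy as np
n,t,z=sys.argv[1],sys.argv[2],float(sys.argv[3])
s=snapshot("wrist");cv2.imwrite(f"pics/{n}.png",s["frame"][:,:,::-1])
snapshot("top")
o=get_obs();p=np.array(o['tool_pos']);print(o['clock'],p.round(4),np.round(o['orientation'],2),o['opening'])
for c in("wrist","top"):
  for d in spot_point(c,t)[:3]:
    q=np.array(d["position"]);g=np.array([q[0],q[1],z])
    print(c,q.round(4),round(d["score"],2),"tool shift cm",(R.from_euler('xyz',o['orientation'],degrees=True).inv().apply(g-p)*100).round(2))
E
python3 look.py w1 stray_lid 0.126
```

```text
2.5667 [0.521  0.3471 0.2455] [-179.99    0.    -25.18] 0.0004689249020463847
wrist [0.5223 0.3503 0.0838] 0.71 tool shift cm [-0.02 -0.34 11.95]
top [0.5249 0.3489 0.0802] 0.77 tool shift cm [ 0.28 -0.32 11.95]
```

View pics/w1.png

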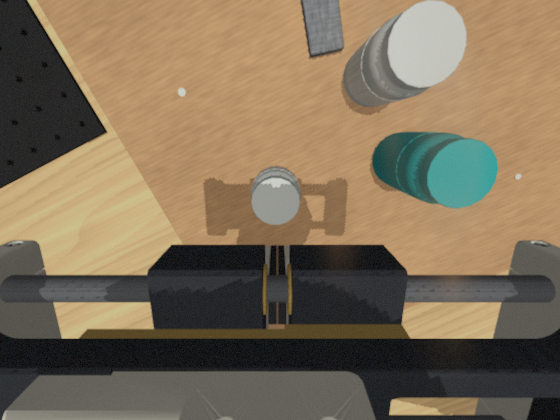

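The wrist view shows the stray lid at (276,197), centred on the fingers, and the tall white and turquoise jars well off to the right. I'll descend and hold.

Request:
play_rows(plan=[[0.1,-0.2,0.5,0,0,0],[0,-0.1,1,0,0,0],[0,0,1,0,0,0],[0,0,1,0,0,0],[0,0,1,0,0,0],[0,0,1,0,0,0],[0,0,1,0,0,0],[0,0,1,0,0,0],[0,0,1,0,0,0],[0,0,1,0,0,0],[0,0,1,0,0,0],[0,0,0.8,0,0,0],[0,0,0.5,0,0,0],[0,0,0.2,0,0,0],[0,0,0,0,0,0],[0,0,0,0,0,0],[0,0,0,0,0,0],[0,0,0,0,0,0],[0,0,0,0,0,0],[0,0,0,0,0,0]])

```text
clock: 4.33
tool_pos: [0.523, 0.3506, 0.1257]
orientation: [-180.0, -0.0, -25.1]
force: [-0.4, -0.2, 1.0]
opening: 0.0007
gripper_force: 0.0
```

Request:
play_rows(plan=[[0,0,0,0,0,0],[0,0,0,0,0,0],[0,0,0,0,0,0],[0,0,0,0,0,0],[0,0,0,0,0,0],[0,0,0,0,0,0],[0,0,0,0,0,0],[0,0,0,0,0,0],[0,0,0,0,0,0],[0,0,0,0,0,0],[0,0,0,0,0,0],[0,0,0,0,0,0],[0,0,0,0,0,0],[0,0,0,0,0,0],[0,0,0,0,0,0],[0,0,0,0,0,0],[0,0,0,0,0,0],[0,0,0,0,0,0],[0,0,0,0,0,0],[0,0,0,0,0,0]])

```text
clock: 6.0
tool_pos: [0.5229, 0.3505, 0.1254]
orientation: [-180.0, -0.0, -25.1]
force: [0.0, -0.6, -0.3]
opening: 0.0006
gripper_force: 0.0
```

Request:
play_rows(plan=[[0,0,0,0,0,0],[0,0,0,0,0,0],[0,0,0,0,0,0],[0,0,0,0,0,0],[0,0,0,0,0,0],[0,0,0,0,0,0],[0,0,0,0,0,0],[0,0,0,0,0,0],[0,0,0,0,0,0],[0,0,0,0,0,0],[0,0,0,0,0,0],[0,0,0,0,0,0],[0,0,0,0,0,0],[0,0,0,0,0,0],[0,0,0,0,0,0],[0,0,0,0,0,0]])

```text
clock: 7.33
tool_pos: [0.5229, 0.3504, 0.1254]
orientation: [180.0, -0.0, -25.1]
force: [0.5, 0.4, 0.6]
opening: 0.0005
gripper_force: 0.0
```

```bash
python3 look.py w2 stray_lid 0.126; python3 look.py w2b gap_mouth 0.25
```

```text
7.4333 [0.5229 0.3504 0.1253] [180.     0.   -25.08] 0.0001974712587073976
wrist [0.5241 0.3512 0.0815] 0.72 tool shift cm [ 0.08 -0.12 -0.07]
top [0.5276 0.346  0.0787] 0.69 tool shift cm [ 0.61  0.2  -0.07]
7.6333 [0.5229 0.3505 0.1254] [-180.     -0.    -25.08] 0.0004680282266302446
top [ 0.6165 -0.2486  0.0599] 0.6 tool shift cm [ 33.87  50.29 -12.46]
```

View pics/w2.png

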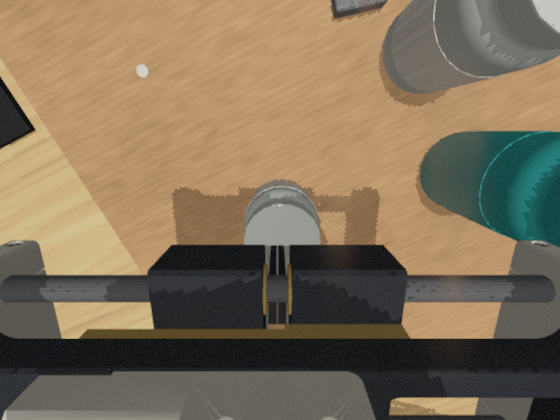

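Pixel (282,215): the lid is under the fingertips, about 25 mm below them, and I held there for over 3 s. Next I'll raise the hand and cross high to the hole.

Request:
play_rows(plan=[[0,0,-0.5,0,0,0],[0,0,-1.2,0,0,0],[0,0,-1.4,0,0,0],[0,0,-1.4,0,0,0],[0,0,-1.4,0,0,0],[0,0,-1.4,0,0,0],[0,0,-1.4,0,0,0],[0,0,-1.4,0,0,0],[0,0,-1.4,0,0,0],[0,0,-1.2,0,0,0],[0,0,-0.5,0,0,0],[0,0,0,0,0,0]])

```text
clock: 8.73
tool_pos: [0.5234, 0.3509, 0.2594]
orientation: [-179.8, -0.1, -25.1]
force: [-0.5, -0.8, -0.6]
opening: 0.0005
gripper_force: 0.0
```

Request:
play_rows(plan=[[0.6,0.9,0,0,0,0],[1.2,1.8,0,0,0,0],[1.2,1.8,0,0,0,0],[1.2,1.8,0,0,0,0],[1.2,1.8,0,0,0,0],[1.2,1.8,0,0,0,0],[1.2,1.8,0,0,0,0],[1.2,1.8,0,0,0,0],[1.2,1.8,0,0,0,0],[1.2,1.8,0,0,0,0],[1.2,1.8,0,0,0,0],[1.2,1.8,0,0,0,0],[1.2,1.8,0,0,0,0],[1.2,1.8,0,0,0,0],[1.2,1.8,0,0,0,0],[1.2,1.8,0,0,0,0],[1.2,1.8,0,0,0,0],[1.2,1.8,0,0,0,0],[1.2,1.8,0,0,0,0],[1.2,1.8,0,0,0,0]])

```text
clock: 10.4
tool_pos: [0.5852, -0.0682, 0.2563]
orientation: [180.0, 0.1, -25.1]
force: [1.1, 0.5, 0.0]
opening: 0.0006
gripper_force: 0.0
```

Request:
play_rows(plan=[[1.2,1.8,0,0,0,0],[1.2,1.8,0,0,0,0],[1.2,1.8,0,0,0,0],[1.2,1.8,0,0,0,0],[1.2,1.8,0,0,0,0],[1.2,1.8,0,0,0,0],[1.2,1.8,0,0,0,0],[0.8,1.1,0,0,0,0],[0.4,0.6,0,0,0,0],[0,0,0,0,0,0],[0,0,0,0,0,0],[0,0,0,0,0,0]])

```text
clock: 11.4
tool_pos: [0.6122, -0.2361, 0.2573]
orientation: [-180.0, 0.0, -25.1]
force: [-0.5, -0.0, 0.4]
opening: 0.0002
gripper_force: 0.0
```

```bash
python3 look.py w3 gap_mouth 0.106
```

```text
11.5 [ 0.6124 -0.2359  0.2576] [-1.7999e+02 -1.0000e-02 -2.5020e+01] 0.0004940180863068322
wrist [ 0.6177 -0.2511  0.0607] 0.65 tool shift cm [ 1.12  1.16 15.16]
top [ 0.6141 -0.2476  0.0602] 0.65 tool shift cm [ 0.65  1.   15.16]
top [0.5272 0.3457 0.0773] 0.28 tool shift cm [-32.32 -49.09  15.16]
top [ 0.5175 -0.5023 -0.0008] 0.18 tool shift cm [ 2.66 28.16 15.15]
```

View pics/w3.png

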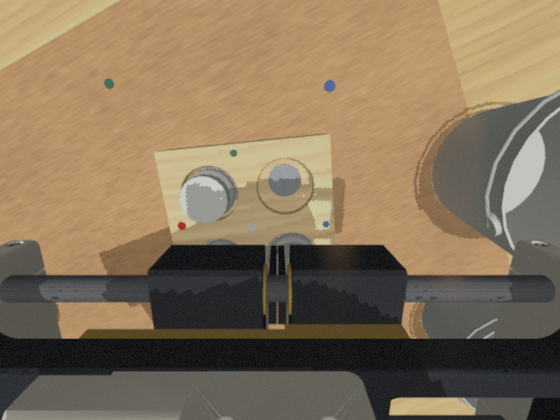

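The wrist view shows the empty hole with its grey stain at (285,185), slightly ahead and right of the fingers as measured. I'll shift (0.9, 1.1) cm, go down 15 cm and hold.

Request:
play_rows(plan=[[0.4,0.5,0,0,0,0],[0.5,0.6,0.5,0,0,0],[0,0,1.2,0,0,0],[0,0,1.2,0,0,0],[0,0,1.2,0,0,0],[0,0,1.2,0,0,0],[0,0,1.2,0,0,0],[0,0,1.2,0,0,0],[0,0,1.2,0,0,0],[0,0,1.2,0,0,0],[0,0,1.2,0,0,0],[0,0,1.2,0,0,0],[0,0,1,0,0,0],[0,0,0.7,0,0,0],[0,0,0.5,0,0,0],[0,0,0.3,0,0,0],[0,0,0,0,0,0],[0,0,0,0,0,0],[0,0,0,0,0,0],[0,0,0,0,0,0]])

```text
clock: 13.27
tool_pos: [0.6162, -0.2507, 0.108]
orientation: [-180.0, -0.1, -25.1]
force: [0.1, -0.3, -0.7]
opening: 0.0003
gripper_force: 0.0
```

Request:
play_rows(plan=[[0,0,0,0,0,0],[0,0,0,0,0,0],[0,0,0,0,0,0],[0,0,0,0,0,0],[0,0,0,0,0,0],[0,0,0,0,0,0],[0,0,0,0,0,0],[0,0,0,0,0,0],[0,0,0,0,0,0],[0,0,0,0,0,0],[0,0,0,0,0,0],[0,0,0,0,0,0],[0,0,0,0,0,0],[0,0,0,0,0,0],[0,0,0,0,0,0],[0,0,0,0,0,0],[0,0,0,0,0,0],[0,0,0,0,0,0],[0,0,0,0,0,0],[0,0,0,0,0,0]])

```text
clock: 14.93
tool_pos: [0.6158, -0.2506, 0.1074]
orientation: [180.0, 0.0, -25.1]
force: [-0.3, -0.4, -0.3]
opening: 0.0003
gripper_force: 0.0
```

Request:
play_rows(plan=[[0,0,0,0,0,0],[0,0,0,0,0,0],[0,0,0,0,0,0],[0,0,0,0,0,0],[0,0,0,0,0,0],[0,0,0,0,0,0],[0,0,0,0,0,0],[0,0,0,0,0,0],[0,0,0,0,0,0],[0,0,0,0,0,0],[0,0,0,0,0,0],[0,0,0,0,0,0],[0,0,0,0,0,0],[0,0,0,0,0,0],[0,0,0,0,0,0],[0,0,0,0,0,0],[0,0,0,0,0,0],[0,0,0,0,0,0]])

```text
clock: 16.43
tool_pos: [0.6158, -0.2506, 0.1074]
orientation: [180.0, 0.0, -25.1]
force: [-0.1, 0.4, -0.6]
opening: 0.0004
gripper_force: 0.0
```

```bash
python3 look.py w4 gap_mouth 0.106
```

```text
16.5333 [ 0.6159 -0.2506  0.1074] [180.    -0.   -25.08] 0.00028445507201539
wrist [ 0.6188 -0.2488  0.0577] 0.62 tool shift cm [ 0.19 -0.29  0.14]
wrist [ 0.6193 -0.2506  0.0091] 0.34 tool shift cm [ 0.31 -0.15  0.14]
top [ 0.614  -0.2479  0.0602] 0.47 tool shift cm [-0.28 -0.17  0.14]
```

View pics/w4.png

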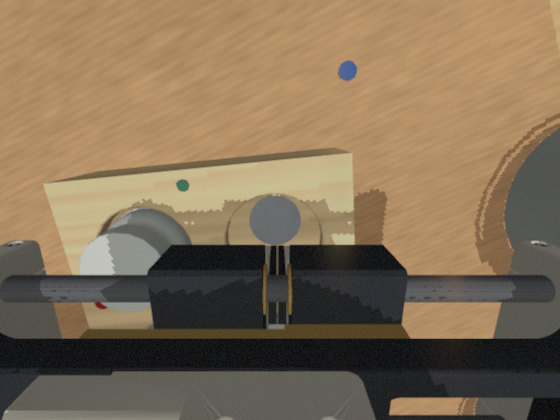

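The wrist view shows the empty hole with its stain at (275,220), centred on the fingers, within 3 mm of the estimates. I've held there over 3 s, so I'll hand in.

```bash
python3 -c "
from plant import *
print(close_job())"
```

```text
the job is handed in; nothing more can be done
None
```

I pointed at the stray jar's lid, then at the rack's empty hole, for over 3 s each with the fingertips about 2.5–3 cm above, with no sign of contact. The job was handed in at about 16.5 s, still pointing at the hole; no verdict came back.

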